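# Put the two microscope objectives away in their cases

### The arm

A 6-joint arm with a two-finger parallel gripper is mounted at the origin on a cart in front of the work surface, level with it; the furniture and walls round the work are solid. World frame = base frame: x ahead of the robot, y to its left, z up, the work surface at z = 0. Lengths are in m, angles in rad, forces in N, time in s.
With the tool pointing down it reaches from about 0.4 to 0.825 m from the base axis. Payload 7 kg.
Tool frame: the origin (TCP) lies midway between the tips of the shut fingers; the grasp point (between the pads) lies 19 mm behind it (grip_point_offset is the distance from the TCP to the grasp point, in m); z points along the fingers, y is the line along which they close (so a half turn about z gives the same grasp; the last joint's range is limited). The gripper opens to 88 mm and grips with 3 to 60 N. Pads are 19 mm wide; open, the fingers measure 130 mm over their backs; the gripper's body (78 mm by 193 mm) begins 47 mm behind the grasp point.
Start: joints at [1.418, 0.359, 0.012, 0, -1.224, -0.288], TCP at [0.288, 0.61, 0.227] pointing down, gripper open.
Joint ranges: [-3.07, 3.07], [-1.43, 2.12], [-1.02, 1.25], [-3.03, 1.67], [-3.05, -0], [-3.03, 3.03]. Speed limits (rad/s): [2.39, 2.39, 3.01, 3.14, 3.14, 3.14].

### API

Orientations are given as [roll, pitch, yaw] about the fixed x, y, z axes, in that order (R = Rz(yaw) Ry(pitch) Rx(roll)).
In Python, from station import get_state, grab_frame, camera_params, job_done, grip_point_offset gives the robot as it stands.
- The arm moves only by the shell command python3 -m creep 'ROWS' [FORCE]. ROWS is JSON, a list that holds one entry, the list of rows, each a list of 7 numbers: the finger opening in cm, from 0 to 8.76, then the shift along the tool's x, y, z in cm, then the turn, a rotation vector about the tool's x, y, z in rad. In form: [[[fingers, tx, ty, tz, wx, wy, wz], ...]]. A call has 1 to 20 rows; each row is the pose to reach, as a shift and turn from the pose commanded when the call began, along the tool's axes at that moment; what a row does not reach only later rows make up. A row lasts 1/8 s, in which the tool goes at most 62.5 mm and 10.7 degrees, less where a joint would pass 70% of its speed; a pose out of reach is approached as far as the arm can. A call with a gripper value outside its range is refused whole. The fingers move at their own pace and stop on an object; FORCE is the grip in N (left out, the last holds). Time passes only in rows, so rows that repeat a pose let the fingers close. It gives the time, the measured TCP pose, the force, the opening and the grip force at its end, in the units of the state.
- get_state(): the state, without advancing time (a new reading comes with each control period).
- grab_frame(name): name is "scene" or "top"; returns the picture (384x512x3 uint8, blue, green, red); there is no depth.
- camera_params(name): a dict with "vertical_fov" (degrees; the focal length in pixels is half the picture's height over the tangent of half this angle, whatever the lens; pixels are square), "cx", "cy" (the principal point, pixels), "k1" (the pictures are not rectified: a ray, as slopes to the right and down, at radius r is drawn at 1 + k1 r^2 times it, then the intrinsics apply), "view" (4x4, takes a point from world to camera coordinates). Camera axes: x right, y down, z forward; pixel columns grow to the right and rows downward; lengths in m; the calibration is good to about 2 mm. A picture is of the moment at which its call begins. camera_params takes no time and is no camera call.
- job_done(): hands the job in; it is judged then, once.
The state is a dict: "t": time; "q": joint angles; "qd": joint speeds; "joint_efforts": joint torques, N m; "eef_pos": TCP position; "ee_rot": TCP orientation; "force": force on the tool from outside, world axes, zero at the start; "moment": the same for the moment, N m; "width": finger opening in m; "gripper_force": force on a finger pad.
Only numpy, scipy, OpenCV 4.12 (cv2) and the standard library are available. Lean on these libraries where they do the work, as an engineer would, in place of code of your own. Each camera call takes 0.05 s, during which the arm holds its last target. There are 200 camera calls.

### The job

Two microscope objectives have been left standing among the vials and bottles on the table to the left of the microscope. Put each away in its own case: set it gently, nose up, down into the socket of the base that fits it (the slim one in the small base, the wide one in the large base), then put that case's cover over it so that it sits flat on the base (the tall narrow cover on the small base, the short wide one on the large). Leave both vials, the dropper bottle and the beaker standing where they are.

Things in the scene. Friction and masses are not known exactly. Their poses are not given: they have to be found in the camera images.
- base_small: foot of the narrow objective case: dark grey disc 54 mm across, 4 mm thick, loose, 0.16 kg. On it a ring-shaped ridge, 41 mm across, its top 11.5 mm above the table; in the ridge a socket: floor 4 mm above the table, 23 mm across there, flaring to 33 mm at the top. The cover goes round the ridge and rests on the flange. Origin: centre of the underside, z up.
- base_large: foot of the wide objective case, same make as base_small but bigger: disc 66 mm across and 4 mm thick, loose (about 0.16 kg); ridge 51 mm across outside, top edge 11.5 mm above the table; socket floor 4 mm above the table, 31 mm across at the floor, 41 mm at the top edge. Origin: centre of the underside, z up.
- objective_slim: slim, long microscope objective, bright metal barrel, standing nose up on its black thread cap; 66 mm tall, 0.11 kg. Cap 19 mm across, 8 mm high; barrel 25 mm across from 8 to 46 mm height, then tapering to an 11 mm nose. Grip the barrel about 36 mm above the foot, so that fingertips pass over the ridge of the base. Origin: centre of its foot, z up to the nose. Fits base_small.
- objective_wide: wide, short microscope objective of the same look, standing nose up; 54 mm tall, 0.11 kg. Black thread cap 27 mm across, 8 mm high; barrel 34 mm across from 8 to 41 mm height, then tapering to a 15 mm nose. Grip the barrel about 34 mm above the foot. Origin: centre of its foot, z up to the nose. Fits base_large only (too wide for the other socket).
- cover_tall: tall narrow cover, an off-white ribbed plastic cup standing mouth down, closed flat top; 50 mm across outside, 45 mm inside, 80 mm tall (77 mm inside), 0.05 kg. Belongs to base_small and the slim objective. Origin: centre of its mouth (the lower end), z up to the closed top.
- cover_wide: short wide cover, same make; 60 mm across outside, 55 mm inside, 62 mm tall (59 mm inside), 0.05 kg, standing mouth down. Belongs to base_large and the wide objective. Origin: centre of its mouth (the lower end), z up to the closed top.
- vial_clear: bystander: small clear glass vial with a pale screw cap, 23 mm across, 49 mm tall, standing. Origin: centre of its foot.
- vial_amber: bystander: brown glass vial with a black cap, 25 mm across, 55 mm tall, standing. Origin: centre of its foot.
- dropper_bottle: bystander: brown dropper bottle with a slender black top, 23 mm across, 75 mm tall, standing. Origin: centre of its foot.
- beaker: bystander: small clear empty beaker, 45 mm across, 58 mm tall, standing. Origin: centre of its foot. (Not listed: the microscope, solid and taller than 0.3 m, rises straight ahead of the robot from about x = 0.42 on, y -0.12 to 0.10; all listed things stand to the left of it, so swing past in front of it.)
Mind the look-alikes: they are no part of the job. Leave any red or yellow look-alike of the cover_tall alone.

How it is judged:
By the outcome, as a careful person would: the job done as asked, in the order asked, and still so for the second after the job is handed in, with the robot touching nothing.
It also fails if it takes over 96 s, if anything falls off the work surface, if the arm or the gripper's body presses on something with over 40 N, if the wrist force passes 120 N, or if a joint passes its speed limit or range.

## Working session

There is one attempt and no reset: what is moved stays moved. The work goes in short steps, Python scripts to look and compute and a shell command to move; the robot and the scene stay as the last step left them, time stands still between calls to the robot, and variables do not carry over. Pictures are saved under pics/ and viewed, at most 14 in all, crops included, and the job is handed in when it is done.

```bash
ls; mkdir -p pics; python3 - <<'E'
from station import *
import cv2,json
s=get_state();print({k:s[k] for k in('t','eef_pos','ee_rot','width','force')},grip_point_offset if not callable(grip_point_offset) else grip_point_offset())
for n in('scene','top'):
    p=camera_params(n);print(n,p);cv2.imwrite(f'pics/{n}0.png',grab_frame(n))
E
```

```text
pics
{'t': 0.0, 'eef_pos': array([0.28779034, 0.61002591, 0.22562388]), 'ee_rot': array([ 3.13994580e+00, -1.38895897e-04, -4.40876304e-01]), 'width': 0.0877556231568368, 'force': array([-0.13489288, -0.40247313, -0.37959806])} 0.0188
scene {'vertical_fov': 46.222626985290724, 'cx': 245.33910763058452, 'cy': 190.52672460719418, 'k1': -0.16473008295984445, 'view': array([[-0.49747198, -0.86726278, -0.01941371,  0.41026052],
       [-0.45071998,  0.27753027, -0.84842704,  0.26444417],
       [ 0.74119709, -0.41331853, -0.5289562 ,  0.9287287 ],
       [ 0.        ,  0.        ,  0.        ,  1.        ]])}
top {'vertical_fov': 52.15155975735562, 'cx': 257.60258788940484, 'cy': 186.19390823766028, 'k1': -0.10439514450324819, 'view': array([[-0.3865635 , -0.92224872,  0.00509511,  0.3363678 ],
       [-0.84600419,  0.35239484, -0.40011846,  0.43553159],
       [ 0.36721324, -0.15898168, -0.91644927,  1.0194577 ],
       [ 0.        ,  0.        ,  0.        ,  1.        ]])}
```

View pics/scene0.png

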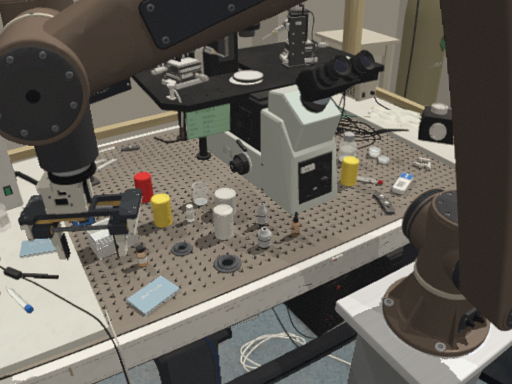

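View pics/top0.png

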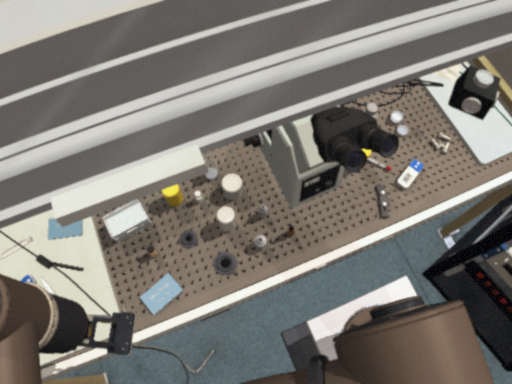

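The scene picture shows the small base at about (181,248), the large base at (228,262), two white covers at (225,202) and (223,222), and objective-like items at (262,213) and (265,237). The red (144,187) and yellow (161,211) cups are the look-alikes. I'll enlarge to confirm.

```bash
python3 - <<'E'
import cv2
for n,(x,y,w,h,k) in {'scene':(125,170,190,125,4.2),'top':(130,150,180,130,4.4)}.items():
    i=cv2.imread(f'pics/{n}0.png')[y:y+h,x:x+w];cv2.imwrite(f'pics/{n}0c.png',cv2.resize(i,None,fx=k,fy=k,interpolation=cv2.INTER_CUBIC))
E
```

```text
(no output)
```

View pics/scene0c.png

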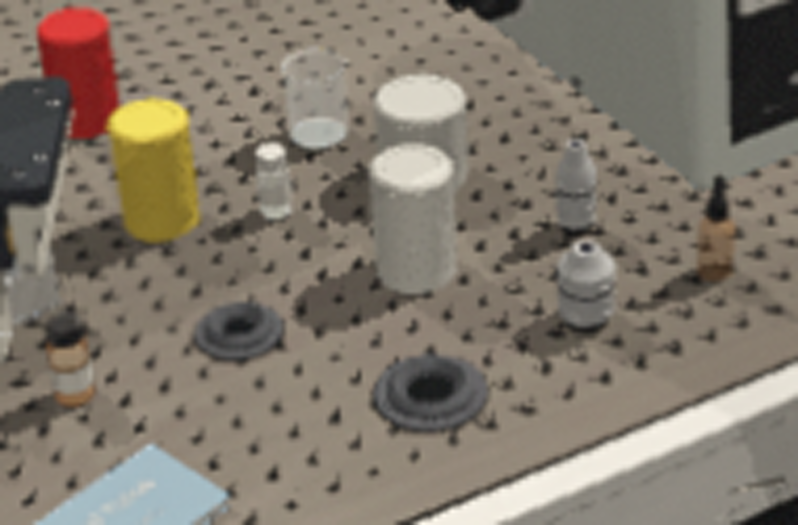

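View pics/top0c.png

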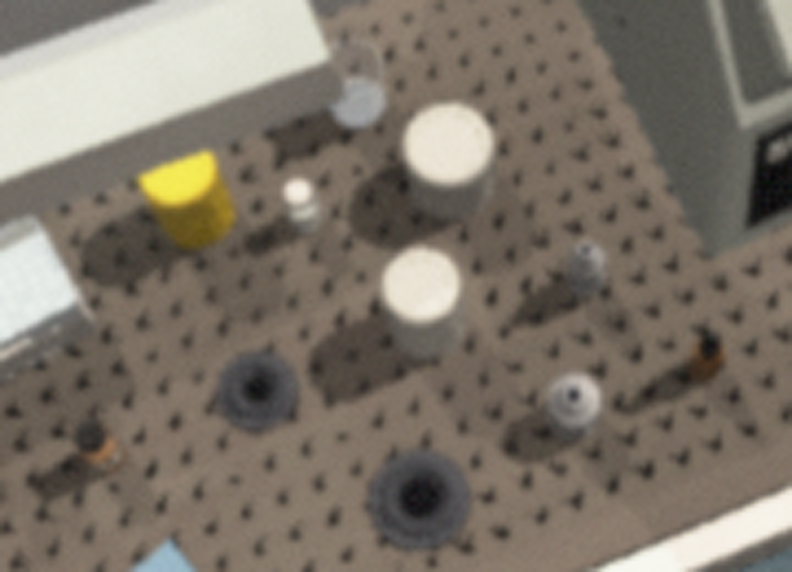

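Candidates, in scene-crop pixels:
- **Objectives:** slim with nose at (573,146), narrower and further back; wide with nose at (585,246).
- **Covers:** the tall narrow white one has its top at (412,166), the short wide one at (420,99). The yellow (150,115) and red (75,30) cups are decoys.
- **Bases:** small at (240,325), large at (431,388), told apart by their diameters.

The dropper (718,182), amber vial (67,328), clear vial (270,152) and beaker (316,100) stay where they are. Next I measure each one.

```bash
cat > h.py <<'E'
import numpy as np,cv2
from station import *
def cam(n):
    p=camera_params(n);f=192/np.tan(np.radians(p['vertical_fov'])/2)
    return np.array([[f,0,p['cx']],[0,f,p['cy']],[0,0,1]]),np.array([p['k1'],0,0,0.]),np.array(p['view'])
def ray(n,uv):
    K,d,V=cam(n);s=cv2.undistortPoints(np.float64([[uv]]),K,d,None,None,None).ravel() if 0 else cv2.undistortPoints(np.float64([[uv]]),K,d).ravel()
    R,t=V[:3,:3],V[:3,3];return -R.T@t,R.T@np.r_[s,1]
def atz(n,uv,z):
    o,d=ray(n,uv);return (o+d*(z-o[2])/d[2])
def tri(a,b):
    A=[];B=[]
    for n,uv in(('scene',a),('top',b)):
        o,d=ray(n,uv);d/=np.linalg.norm(d);P=np.eye(3)-np.outer(d,d);A.append(P);B.append(P@o)
    return np.linalg.lstsq(np.vstack(A),np.hstack(B),rcond=None)[0]
def proj(n,X):
    K,d,V=cam(n);return cv2.projectPoints(np.float64(X).reshape(-1,1,3),cv2.Rodrigues(V[:3,:3])[0],V[:3,3],K,d)[0].reshape(-1,2)
S=lambda c:((c[0]+.5)/4.2-.5+125,(c[1]+.5)/4.2-.5+170)
T=lambda c:((c[0]+.5)/4.4-.5+130,(c[1]+.5)/4.4-.5+150)
E
python3 - <<'E'
from h import *
P=dict(slim=((573,146),(588,246),.066),wide=((585,246),(573,394),.054),ctall=((412,166),(421,285),.08),cwide=((420,99),(448,145),.062),
bsmall=((240,322),(258,387),.0115),blarge=((431,386),(420,496),.0115),vclear=((270,152),(298,190),.049),amber=((67,328),(92,434),.055),drop=((718,182),(708,335),.075),beakerfoot=((318,132),(358,103),0.001))
for k,(a,b,z) in P.items():
    a,b=S(a),T(b);print(k,z,*[v.round(4) for v in(atz('scene',a,z)[:2],atz('top',b,z)[:2],tri(a,b))])
E
```

```text
slim 0.066 [0.4749 0.1515] [0.4799 0.1466] [0.4824 0.1461 0.0598]
wide 0.054 [0.3958 0.1917] [0.396  0.1923] [0.3957 0.1921 0.0543]
ctall 0.08 [0.4893 0.2569] [0.4914 0.2563] [0.4919 0.256  0.0782]
cwide 0.062 [0.5799 0.205 ] [0.5828 0.2036] [0.5839 0.2032 0.0593]
bsmall 0.0115 [0.4864 0.3785] [0.4906 0.3767] [0.492  0.3768 0.0069]
blarge 0.0115 [0.3762 0.3071] [0.3822 0.304 ] [0.3838 0.3037 0.0044]
vclear 0.049 [0.5925 0.3083] [0.5963 0.3062] [0.5981 0.3061 0.045 ]
amber 0.055 [0.4797 0.4835] [0.4869 0.4814] [0.489  0.482  0.0479]
drop 0.075 [0.3847 0.1048] [0.3931 0.1021] [0.3942 0.0994 0.0674]
beakerfoot 0.001 [0.6661 0.2436] [0.6647 0.2441] [0.664  0.2443 0.0024]
```

```bash
cat > ov.py <<'E'
from h import *
M=dict(slim=[(0,.019),(.008,.025),(.046,.025),(.066,.011)],wide=[(0,.027),(.008,.034),(.041,.034),(.054,.015)],ctall=[(0,.05),(.08,.05)],cwide=[(0,.06),(.062,.06)],
bsmall=[(0,.054),(.004,.054),(.0115,.041),(.0115,.033)],blarge=[(0,.066),(.004,.066),(.0115,.051),(.0115,.041)])
def overlay(n,img,pos,box,k,out):
    x,y,w,h=box;i=cv2.resize(img[y:y+h,x:x+w],None,fx=k,fy=k,interpolation=cv2.INTER_CUBIC)
    a=np.linspace(0,2*np.pi,60)
    for o,p in pos.items():
        for z,D in M[o]:
            q=proj(n,np.c_[p[0]+D/2*np.cos(a),p[1]+D/2*np.sin(a),0*a+z+(p[2] if len(p)>2 else 0)])
            q=(q+.5-[x,y])*k-.5
            cv2.polylines(i,[np.int32(q.round())],True,(0,255,0),1)
    cv2.imwrite(out,i)
E
python3 - <<'E'
from ov import *
pos=dict(slim=(.4775,.149),wide=(.396,.192),ctall=(.4905,.2565),cwide=(.5815,.2043),bsmall=(.4885,.3776),blarge=(.3795,.3055))
overlay('scene',cv2.imread('pics/scene0.png'),pos,(160,180,120,100),6,'pics/ov_s.png')
overlay('top',cv2.imread('pics/top0.png'),pos,(170,165,110,115),5.2,'pics/ov_t.png')
E
```

```text
(no output)
```

View pics/ov_s.png

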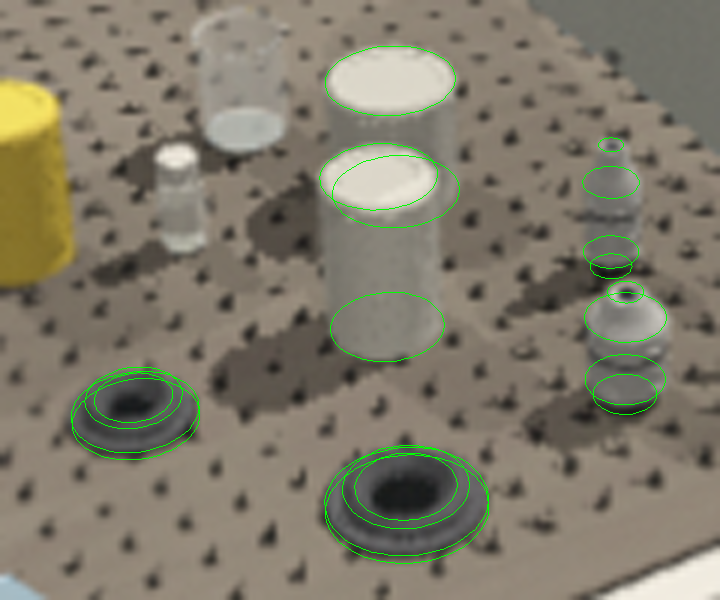

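View pics/ov_t.png

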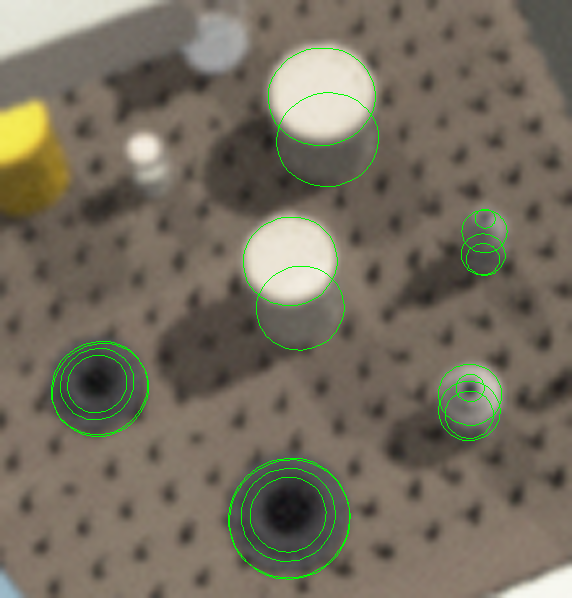

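Both overlays fit the outlines to within about 2 mm; the covers' tops, bases and objectives all match their stated sizes. Before reaching near the microscope I'll locate its nearest features.

```bash
python3 - <<'E'
from h import *
print('corner',tri(S((690,190)),T((705,250))), 'eyeL',tri((317,95),(350,158)),'eyeR',tri((372,70),(386,144)),'yellow',tri(S((150,115)),T((182,175))))
print('knob',atz('scene',(240,163),.1))
print(get_state()['q'], cam('top')[2][:3,:3].T@-cam('top')[2][:3,3])
E
```

```text
corner [0.46779875 0.06441139 0.00460576] eyeL [ 0.4217474  -0.00089875  0.35739165] eyeR [ 0.3828828  -0.08924498  0.41237031] yellow [0.62053747 0.37416461 0.08384262]
knob [0.64814377 0.11693955 0.1       ]
[ 1.41809943e+00  3.59286671e-01  1.11490987e-02 -2.65615618e-04
 -1.22410733e+00 -2.88098962e-01] [0.12413069 0.31881078 1.10683165]
```

```bash
python3 -m creep '[[[4.8,5,5,2,0,0,0.15],[4.8,10,9,3,0,0,0.3],[4.8,15,13,4,0,0,0.45],[4.8,19,17,5,0,0,0.6],[4.8,23,21,5,0,0,0.75],[4.8,27,25,5,0,0,0.9],[4.8,31,29,5,0,0,1.0],[4.8,35,32,5,0,0,1.13],[4.8,36.8,33.6,5,0,0,1.13],[4.8,36.8,33.6,5,0,0,1.13],[4.8,36.8,33.6,5,0,0,1.13],[4.8,36.8,33.6,5,0,0,1.13]]]' 20; python3 -c "
from station import *
s=get_state();print(s['q'],s['ee_rot'])"
```

```text
t: 1.6
eef_pos: [0.4772, 0.1503, 0.1765]
ee_rot: [3.142, -0.0, -1.57]
force: [0.0, 0.5, 0.9]
width: 0.048
gripper_force: 0.0
[ 6.98513973e-01  1.11213941e-01 -4.38296049e-01 -3.74144041e-05
 -1.02135494e+00 -6.97357569e-01] [ 3.14151958e+00 -1.95970454e-05 -1.56965946e+00]
```

```bash
python3 -m creep '[[[4.8,0.1,0,5,0,0,0],[4.8,0.1,0,9,0,0,0],[4.8,0.1,0,12,0,0,0],[4.8,0.1,0,14,0,0,0],[4.8,0.1,0,15,0,0,0],[4.8,0.1,0,15.6,0,0,0],[4.8,0.1,0,15.6,0,0,0]]]' 20; python3 -c "
from h import *
for n in('scene','top'): cv2.imwrite(f'pics/{n}1.png',grab_frame(n))
a=cv2.resize(cv2.imread('pics/scene1.png')[165:285,190:330],None,fx=3,fy=3);b=cv2.resize(cv2.imread('pics/top1.png')[150:270,210:335],None,fx=3,fy=3)
cv2.imwrite('pics/p1.png',np.hstack([a,b]))"
```

```text
t: 2.48
eef_pos: [0.4776, 0.1488, 0.0207]
ee_rot: [-3.141, 0.0, -1.57]
force: [0.1, 0.8, -1.3]
width: 0.048
gripper_force: 0.0
```

View pics/p1.png

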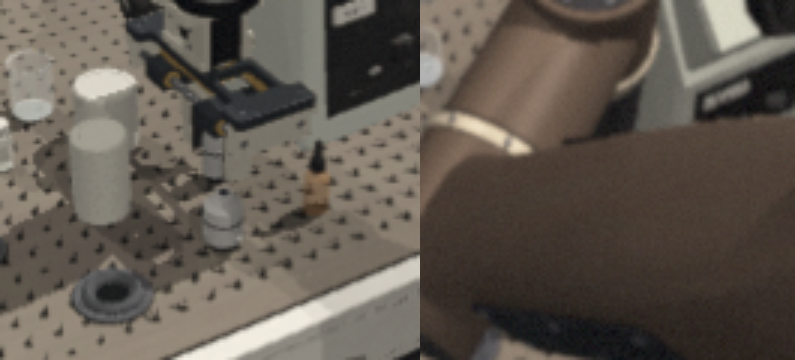

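In the left half the slim objective stands between the fingers at (212,160), and the other items are untouched. I'll close on it and lift.

```bash
python3 -m creep '[[[2,0,0,0,0,0,0],[2,0,0,0,0,0,0],[2,0,0,0,0,0,0],[2,0,0,0,0,0,0],[2,0,0,0,0,0,0],[2,0,0,-0.5,0,0,0],[2,0,0,-2,0,0,0],[2,0,0,-4,0,0,0],[2,0,0,-7,0,0,0],[2,0,0,-11,0,0,0],[2,0,0,-11,0,0,0]]]' 20
```

```text
t: 3.95
eef_pos: [0.479, 0.1496, 0.1337]
ee_rot: [-3.137, 0.003, -1.57]
force: [-0.4, 0.1, -2.0]
width: 0.0243
gripper_force: 19.9
```

```bash
python3 -m creep '[[[2,-3,-0.2,0,0,0,0],[2,-7,-0.4,0,0,0,0],[2,-11,-0.6,0,0,0,0],[2,-15,-0.8,0,0,0,0],[2,-19,-1,0,0,0,0],[2,-22,-1,2,0,0,0],[2,-22.8,-1,5,0,0,0],[2,-22.8,-1,7,0,0,0],[2,-22.8,-1,7,0,0,0],[2,-22.8,-1,7,0,0,0]]]' ; python3 -c "
from h import *
for n in('scene','top'): cv2.imwrite(f'pics/{n}2.png',grab_frame(n))
a=cv2.resize(cv2.imread('pics/scene2.png')[170:290,130:260],None,fx=3,fy=3,interpolation=2);b=cv2.resize(cv2.imread('pics/top2.png')[150:270,140:270],None,fx=3,fy=3)
cv2.imwrite('pics/p2.png',np.hstack([a,b]))"
```

```text
t: 5.2
eef_pos: [0.4877, 0.3766, 0.061]
ee_rot: [-3.141, -0.0, -1.571]
force: [0.2, -0.2, -0.9]
width: 0.0252
gripper_force: 19.9
```

View pics/p2.png

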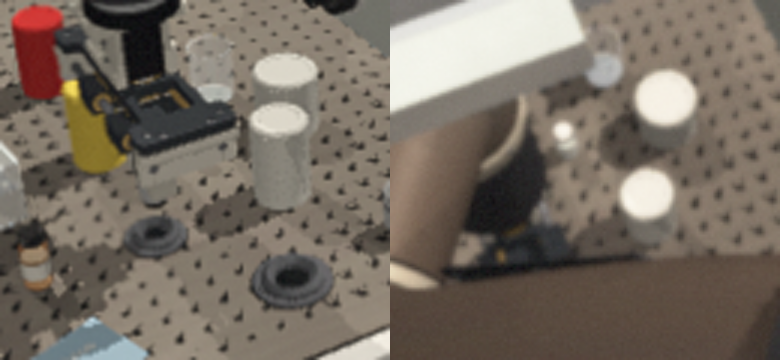

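```bash
python3 -m creep '[[[2,0,-0.05,1.5,0,0,0],[2,0,-0.05,2.2,0,0,0],[2,0,-0.05,2.5,0,0,0],[2,0,-0.05,2.8,0,0,0],[2,0,-0.05,3.1,0,0,0],[2,0,-0.05,3.3,0,0,0],[2,0,-0.05,3.3,0,0,0]]]'
```

```text
t: 6.18
eef_pos: [0.4884, 0.377, 0.0278]
ee_rot: [-3.141, 0.001, -1.571]
force: [1.6, -0.3, -0.9]
width: 0.0245
gripper_force: 19.9
```

```bash
python3 -m creep '[[[2,0,0,0.1,0,0,0],[2,0,0,0.2,0,0,0],[2,0,0,0.2,0,0,0]]]'
```

```text
t: 6.55
eef_pos: [0.4886, 0.3772, 0.0262]
ee_rot: [-3.14, 0.001, -1.571]
force: [1.5, 0.6, 0.6]
width: 0.0242
gripper_force: 20.0
```

```bash
python3 -m creep '[[[2,0,0,0.1,0,0,0],[2,0,0,0.15,0,0,0],[2,0,0,0.2,0,0,0],[2,0,0,0.2,0,0,0]]]'
```

```text
t: 7.05
eef_pos: [0.4881, 0.3769, 0.0247]
ee_rot: [-3.141, 0.001, -1.57]
force: [0.1, -0.6, 12.2]
width: 0.0245
gripper_force: 20.0
```

Down on the socket floor at the expected height. I'll release gently, rise, then swing to the tall cover.

```bash
python3 -m creep '[[[2.8,0,0,-0.05,0,0,0],[3.4,0,0,-0.05,0,0,0],[4.2,0,0,-0.05,0,0,0],[4.8,0,0,-0.05,0,0,0],[4.8,0,0,-0.05,0,0,0],[4.8,0,0,-2,0,0,0],[4.8,0,0,-6,0,0,0],[6.8,0,0,-11,0,0,0],[6.8,4,0,-13,0,0,0],[6.8,9,0,-13,0,0,0],[6.8,12.1,-0.25,-13,0,0,0],[6.8,12.1,-0.25,-13,0,0,0],[6.8,12.1,-0.25,-13,0,0,0]]]'; python3 -c "
from ov import *
for n in('scene','top'): cv2.imwrite(f'pics/{n}3.png',grab_frame(n))
pos=dict(slim=(.4885,.3776,.004),ctall=(.4905,.2565),bsmall=(.4885,.3776),blarge=(.3795,.3055))
overlay('scene',cv2.imread('pics/scene3.png'),pos,(160,180,100,100),6,'pics/p3.png')"
```

```text
t: 8.68
eef_pos: [0.4907, 0.2558, 0.1538]
ee_rot: [-3.141, 0.0, -1.571]
force: [-0.2, 0.4, -1.0]
width: 0.068
gripper_force: 0.0
```

View pics/p3.png

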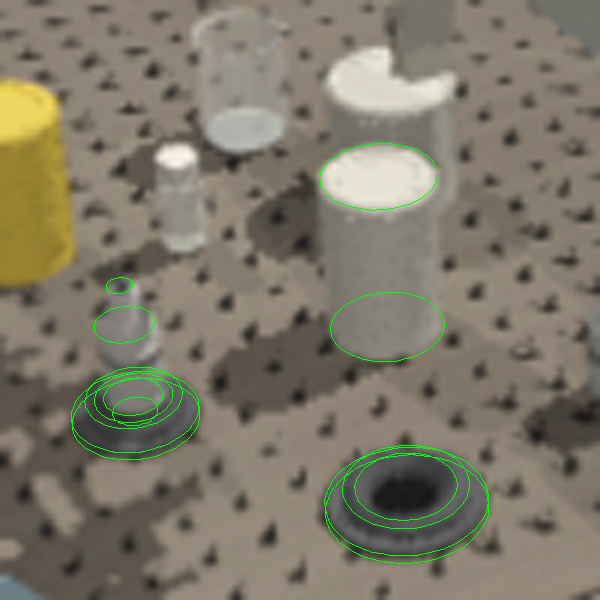

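The slim objective stands upright in the small base's socket, nose at (125,288) against a predicted (120,285). The cover and bases are where the overlay puts them. Next, grip the tall cover.

```bash
python3 -m creep '[[[6.8,-0.05,0,5,0,0,0],[6.8,-0.05,0,8.5,0,0,0],[6.8,-0.05,0,10.8,0,0,0],[6.8,-0.05,0,11.8,0,0,0],[6.8,-0.05,0,11.8,0,0,0],[4.4,-0.05,0,11.8,0,0,0],[4.4,-0.05,0,11.8,0,0,0],[4.4,-0.05,0,11.8,0,0,0],[4.4,-0.05,0,11.8,0,0,0],[4.4,-0.05,0,11.8,0,0,0]]]' 12
```

```text
t: 10.02
eef_pos: [0.491, 0.2566, 0.0365]
ee_rot: [-3.14, 0.001, -1.571]
force: [-0.5, -0.4, 7.1]
width: 0.0504
gripper_force: 12.0
```

```bash
python3 -m creep '[[[4.4,0,0,-1,0,0,0],[4.4,0,0,-4,0,0,0],[4.4,0,0,-8,0,0,0],[4.4,0,0,-10,0,0,0],[4.4,-2,0,-10,0,0,0],[4.4,-6,0.1,-10,0,0,0],[4.4,-10,0.2,-10,0,0,0],[4.4,-12.1,0.2,-10,0,0,0],[4.4,-12.1,0.2,-10,0,0,0],[4.4,-12.1,0.2,-10,0,0,0],[4.4,-12.1,0.2,-8.6,0,0,0],[4.4,-12.1,0.2,-8.6,0,0,0]]]'; python3 -c "
from ov import *
for n in('scene','top'): cv2.imwrite(f'pics/{n}4.png',grab_frame(n))
p=get_state()['eef_pos']
pos=dict(slim=(.4885,.3776,.004),ctall=(p[0],p[1],p[2]-.0365),bsmall=(.4885,.3776),blarge=(.3795,.3055))
overlay('scene',cv2.imread('pics/scene4.png'),pos,(140,170,100,100),6,'pics/p4.png')"
```

```text
t: 11.52
eef_pos: [0.4878, 0.3756, 0.12]
ee_rot: [3.14, -0.002, -1.572]
force: [-0.6, -1.0, -0.3]
width: 0.0503
gripper_force: 12.0
```

View pics/p4.png

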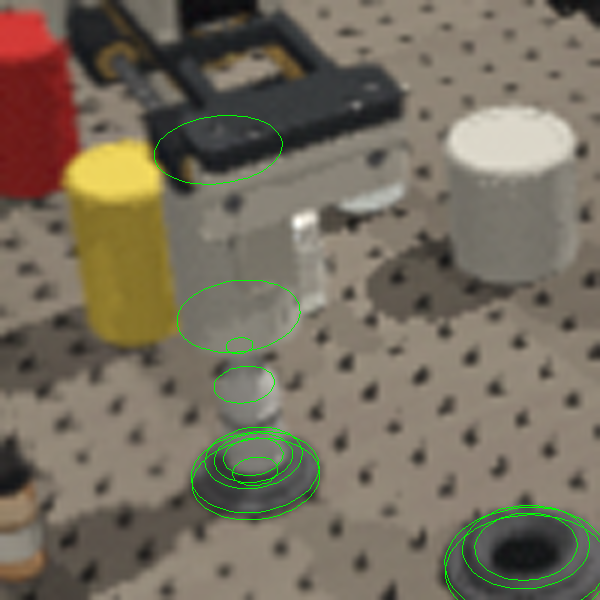

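The tall cover hangs over the small base, mouth bottom at (240,352), and the model matches it. I'll settle there and read the pose again before lowering.

```bash
python3 -m creep '[[[4.4,0,0,0,0,0,0],[4.4,0,0,0,0,0,0]]]'; python3 -m creep '[[[4.4,0,0,0,0,0,0]]]'; python3 -m creep '[[[4.4,0,0,0,0,0,0]]]' | grep eef
```

```text
t: 11.88
eef_pos: [0.4886, 0.3771, 0.1218]
ee_rot: [-3.141, 0.0, -1.571]
force: [-0.4, 1.1, -1.0]
width: 0.0501
gripper_force: 12.0
t: 12.0
eef_pos: [0.4885, 0.3771, 0.1217]
ee_rot: [-3.141, 0.0, -1.571]
force: [0.7, -0.1, -0.3]
width: 0.0504
gripper_force: 12.0
eef_pos: [0.4885, 0.3771, 0.1216]
```

```bash
python3 -m creep '[[[4.4,-0.05,0,2,0,0,0],[4.4,-0.05,0,4,0,0,0],[4.4,-0.05,0,6,0,0,0],[4.4,-0.05,0,7,0,0,0],[4.4,-0.05,0,7.2,0,0,0],[4.4,-0.05,0,7.2,0,0,0]]]'; python3 -m creep '[[[4.4,0,0,0.15,0,0,0],[4.4,0,0,0.3,0,0,0],[4.4,0,0,0.3,0,0,0]]]';
```

```text
t: 12.88
eef_pos: [0.4888, 0.3779, 0.0501]
ee_rot: [-3.141, 0.0, -1.571]
force: [-0.1, -0.6, -0.3]
width: 0.0504
gripper_force: 12.0
t: 13.25
eef_pos: [0.4885, 0.3776, 0.0467]
ee_rot: [-3.141, 0.0, -1.571]
force: [0.0, -0.4, -1.4]
width: 0.0503
gripper_force: 12.0
```

```bash
python3 -m creep '[[[4.4,0,0,0.15,0,0,0],[4.4,0,0,0.3,0,0,0],[4.4,0,0,0.45,0,0,0],[4.4,0,0,0.55,0,0,0],[4.4,0,0,0.55,0,0,0]]]'
```

```text
t: 13.88
eef_pos: [0.4886, 0.3776, 0.041]
ee_rot: [-3.141, 0.0, -1.571]
force: [1.0, -0.8, -1.7]
width: 0.0504
gripper_force: 12.0
```

```bash
python3 -m creep '[[[4.4,0,0,0.05,0,0,0],[4.4,0,0,0.1,0,0,0],[4.4,0,0,0.1,0,0,0],[4.4,0,0,0.1,0,0,0]]]'
```

```text
t: 14.38
eef_pos: [0.4886, 0.3776, 0.0405]
ee_rot: [-3.141, 0.0, -1.571]
force: [0.6, -1.9, 5.3]
width: 0.0506
gripper_force: 12.0
```

```bash
python3 -m creep '[[[5.4,0,0,0,0,0,0],[6.2,0,0,0,0,0,0],[6.8,0,0,0,0,0,0],[6.8,0,0,0,0,0,0],[6.8,0,0,-2,0,0,0],[6.8,0,0,-6,0,0,0],[6.8,0,0,-11,0,0,0],[6.8,2,1,-12,0,0,0],[5.8,6,3,-12,0,0,0],[5.8,10,5,-12,0,0,0],[5.8,14,7,-12,0,0,0],[5.8,17,8.5,-12,0,0,0],[5.8,18.5,9.2,-12,0,0,0],[5.8,18.5,9.2,-12,0,0,0],[5.8,18.5,9.2,-12,0,0,0]]]'; python3 -c "
from ov import *
for n in('scene','top'): cv2.imwrite(f'pics/{n}5.png',grab_frame(n))
pos=dict(wide=(.396,.192),ctall=(.4886,.3776,.004),bsmall=(.4885,.3776),blarge=(.3795,.3055))
overlay('scene',cv2.imread('pics/scene5.png'),pos,(150,170,130,100),6,'pics/p5.png')"
```

```text
t: 16.25
eef_pos: [0.3971, 0.1934, 0.1603]
ee_rot: [-3.141, 0.0, -1.571]
force: [0.4, 0.5, 1.4]
width: 0.058
gripper_force: 0.0
```

View pics/p5.png

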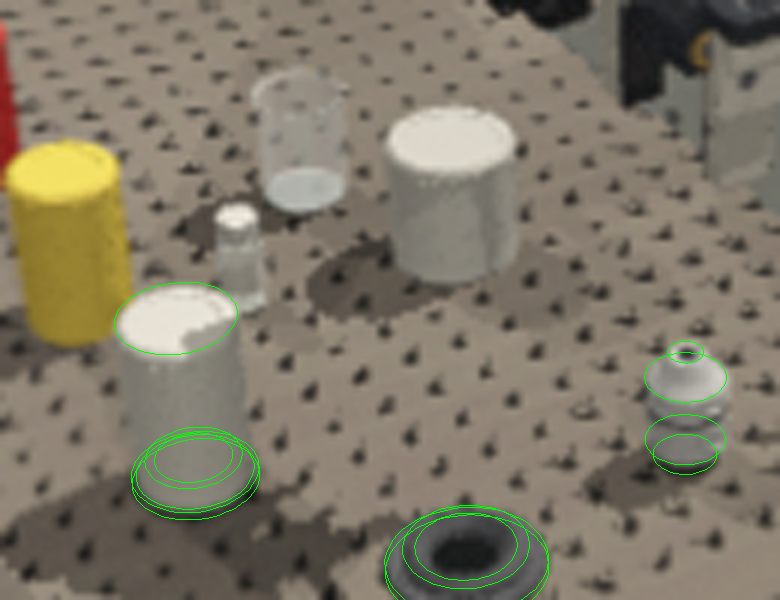

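The tall cover sits flat on the small base, top (176,318), matching the model. The wide objective at (686,400) matches too. Now grip it.

```bash
python3 -m creep '[[[5.8,0.1,0.05,5,0,0,0],[5.8,0.1,0.05,9,0,0,0],[5.8,0.1,0.05,12,0,0,0],[5.8,0.1,0.05,14,0,0,0],[5.8,0.1,0.05,14.4,0,0,0],[5.8,0.1,0.05,14.4,0,0,0],[2.8,0.1,0.05,14.4,0,0,0],[2.8,0.1,0.05,14.4,0,0,0],[2.8,0.1,0.05,14.4,0,0,0],[2.8,0.1,0.05,14.4,0,0,0],[2.8,0.1,0.05,14.4,0,0,0]]]' 20
```

```text
t: 17.73
eef_pos: [0.3962, 0.1918, 0.0165]
ee_rot: [-3.141, 0.001, -1.571]
force: [-2.1, 0.6, 6.3]
width: 0.0335
gripper_force: 20.0
```

```bash
python3 -m creep '[[[2.8,0,0,-0.5,0,0,0],[2.8,0,0,-2,0,0,0],[2.8,0,0,-5,0,0,0],[2.8,-2,0.3,-6,0,0,0],[2.8,-6,0.9,-6,0,0,0],[2.8,-10,1.5,-6,0,0,0],[2.8,-11.4,1.65,-6,0,0,0],[2.8,-11.4,1.65,-5,0,0,0],[2.8,-11.4,1.65,-3,0,0,0],[2.8,-11.4,1.65,-2,0,0,0],[2.8,-11.4,1.65,-2,0,0,0],[2.8,-11.4,1.65,-2,0,0,0]]]'; python3 -c "
from ov import *
for n in('scene','top'): cv2.imwrite(f'pics/{n}6.png',grab_frame(n))
p=get_state()['eef_pos']
pos=dict(wide=(p[0],p[1],p[2]-.0165),blarge=(.3795,.3055))
overlay('scene',cv2.imread('pics/scene6.png'),pos,(180,200,100,90),6,'pics/p6.png')"
```

```text
t: 19.23
eef_pos: [0.3797, 0.3055, 0.0364]
ee_rot: [-3.141, 0.0, -1.571]
force: [-0.1, -0.2, -1.3]
width: 0.0335
gripper_force: 20.0
```

View pics/p6.png

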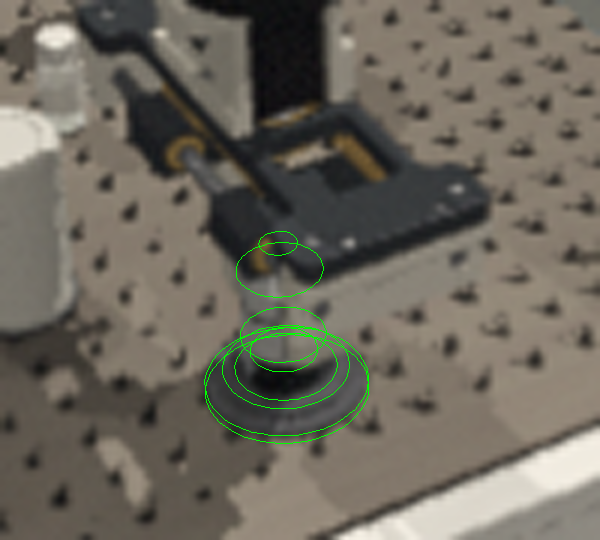

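The wide objective's foot at (284,350) is over the large socket at (286,370), and the model agrees. I'll lower it gently.

```bash
python3 -m creep '[[[2.8,0,0,0.6,0,0,0],[2.8,0,0,0.9,0,0,0],[2.8,0,0,1.1,0,0,0],[2.8,0,0,1.3,0,0,0],[2.8,0,0,1.4,0,0,0],[2.8,0,0,1.4,0,0,0]]]'; python3 -m creep '[[[2.8,0,0,0.1,0,0,0],[2.8,0,0,0.17,0,0,0],[2.8,0,0,0.17,0,0,0]]]'
```

```text
t: 20.08
eef_pos: [0.3802, 0.3059, 0.0226]
ee_rot: [-3.14, 0.001, -1.57]
force: [3.0, -1.7, 4.7]
width: 0.0335
gripper_force: 20.0
t: 20.45
eef_pos: [0.3797, 0.3058, 0.0206]
ee_rot: [-3.141, 0.0, -1.571]
force: [0.9, -1.5, 4.3]
width: 0.0336
gripper_force: 20.0
```

```bash
python3 -m creep '[[[3.6,0,0,0,0,0,0],[4.2,0,0,0,0,0,0],[5,0,0,0,0,0,0],[5.8,0,0,0,0,0,0],[5.8,0,0,0,0,0,0],[5.8,0,0,-2,0,0,0],[5.8,0,0,-6,0,0,0],[7.8,0,0,-11,0,0,0],[7.8,1,-2,-13,0,0,0],[7.8,3,-6,-13,0,0,0],[7.8,5,-10,-13,0,0,0],[7.8,7,-14,-13,0,0,0],[7.8,9,-18,-13,0,0,0],[7.8,10.1,-20.2,-13,0,0,0],[7.8,10.1,-20.2,-13,0,0,0],[7.8,10.1,-20.2,-13,0,0,0]]]'; python3 -c "
from ov import *
for n in('scene','top'): cv2.imwrite(f'pics/{n}7.png',grab_frame(n))
pos=dict(wide=(.3797,.3057,.004),blarge=(.3795,.3055),cwide=(.5815,.2043))
overlay('scene',cv2.imread('pics/scene7.png'),pos,(180,175,100,110),5.4,'pics/a.png')
overlay('top',cv2.imread('pics/top7.png'),pos,(200,150,90,130),4.5,'pics/b.png')
a,b=cv2.imread('pics/a.png'),cv2.imread('pics/b.png');h=min(a.shape[0],b.shape[0]);print(a.shape,b.shape)
cv2.imwrite('pics/p7.png',cv2.resize(np.hstack([a[-h:],b[-h:]]),None,fx=.83,fy=.83) if a.shape[1]+b.shape[1]>800 else np.hstack([a[-h:],b[-h:]]))"
```

```text
t: 22.45
eef_pos: [0.581, 0.2045, 0.1501]
ee_rot: [3.141, -0.0, -1.571]
force: [-0.3, -0.3, -0.4]
width: 0.0777
gripper_force: 0.0
(594, 540, 3) (585, 405, 3)
```

View pics/p7.png

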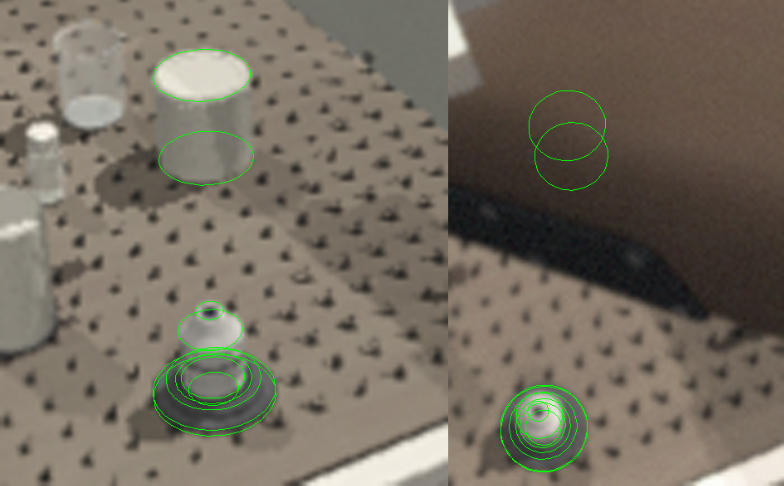

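The wide objective stands upright in the large base, nose (210,311), and the base lies where modelled. The wide cover's top at (202,75) matches as well. Grip the cover.

```bash
python3 -m creep '[[[7.8,0,-0.05,5,0,0,0],[7.8,0,-0.05,9,0,0,0],[7.8,0,-0.05,11.6,0,0,0],[7.8,0,-0.05,12.6,0,0,0],[7.8,0,-0.05,12.6,0,0,0],[5.4,0,-0.05,12.6,0,0,0],[5.4,0,-0.05,12.6,0,0,0],[5.4,0,-0.05,12.6,0,0,0],[5.4,0,-0.05,12.6,0,0,0],[5.4,0,-0.05,12.6,0,0,0]]]' 12
```

```text
t: 23.8
eef_pos: [0.5827, 0.205, 0.0255]
ee_rot: [-3.14, 0.001, -1.57]
force: [-1.9, 0.5, 6.5]
width: 0.0601
gripper_force: 12.0
```

```bash
python3 -m creep '[[[5.4,0,0,-1,0,0,0],[5.4,0,0,-4,0,0,0],[5.4,0,0,-8,0,0,0],[5.4,-1,2,-9,0,0,0],[5.4,-3,6,-9,0,0,0],[5.4,-5,10,-9,0,0,0],[5.4,-7,14,-9,0,0,0],[5.4,-9,18,-9,0,0,0],[5.4,-10.1,20.2,-8,0,0,0],[5.4,-10.1,20.2,-6,0,0,0],[5.4,-10.1,20.2,-6,0,0,0],[5.4,-10.1,20.2,-6,0,0,0],[5.4,-10.1,20.2,-6,0,0,0]]]'; python3 -c "
from ov import *
for n in('scene','top'): cv2.imwrite(f'pics/{n}8.png',grab_frame(n))
s=get_state();p=s['eef_pos'];print(p)
pos=dict(cwide=(p[0],p[1],p[2]-.0255),blarge=(.3795,.3055),ctall=(.4886,.3776,.004))
overlay('scene',cv2.imread('pics/scene8.png'),pos,(160,170,130,100),6,'pics/p8.png')"
```

```text
t: 25.42
eef_pos: [0.3804, 0.3057, 0.085]
ee_rot: [-3.141, 0.001, -1.571]
force: [-0.3, 0.4, 0.3]
width: 0.0604
gripper_force: 12.0
[0.38030447 0.30561205 0.08482123]
```

```bash
python3 -m creep '[[[5.4,0,0.05,0,0,0,0],[5.4,0,0.05,1.5,0,0,0],[5.4,0,0.05,3,0,0,0],[5.4,0,0.05,4.3,0,0,0],[5.4,0,0.05,4.6,0,0,0],[5.4,0,0.05,4.6,0,0,0]]]'; python3 -m creep '[[[5.4,0,0,0.15,0,0,0],[5.4,0,0,0.3,0,0,0],[5.4,0,0,0.3,0,0,0]]]'
```

```text
t: 26.28
eef_pos: [0.3795, 0.3055, 0.0384]
ee_rot: [3.142, -0.0, -1.571]
force: [0.1, 0.1, -0.4]
width: 0.0602
gripper_force: 12.0
t: 26.65
eef_pos: [0.3795, 0.3056, 0.0355]
ee_rot: [-3.142, 0.0, -1.571]
force: [0.2, 0.2, -1.0]
width: 0.0604
gripper_force: 12.0
```

Mouth is below the ridge top with no contact force. Continue down to the flange (TCP z ≈ 0.029).

```bash
python3 -m creep '[[[5.4,0,0,0.15,0,0,0],[5.4,0,0,0.3,0,0,0],[5.4,0,0,0.45,0,0,0],[5.4,0,0,0.55,0,0,0],[5.4,0,0,0.6,0,0,0],[5.4,0,0,0.6,0,0,0]]]'
```

```text
t: 27.4
eef_pos: [0.3797, 0.3059, 0.0295]
ee_rot: [-3.141, 0.001, -1.571]
force: [2.8, 1.1, 1.6]
width: 0.0603
gripper_force: 12.0
```

```bash
python3 -m creep '[[[5.4,0,0,0.05,0,0,0],[5.4,0,0,0.1,0,0,0],[5.4,0,0,0.1,0,0,0]]]'
```

```text
t: 27.78
eef_pos: [0.3798, 0.3061, 0.0294]
ee_rot: [-3.141, 0.001, -1.57]
force: [-1.6, 0.4, 13.7]
width: 0.0603
gripper_force: 12.0
```

Seated on the flange: 13.7 N and no further travel. Release, retreat and check.

```bash
python3 -m creep '[[[6.2,0,0,-0.08,0,0,0],[7,0,0,-0.08,0,0,0],[7.8,0,0,-0.08,0,0,0],[7.8,0,0,-0.08,0,0,0],[7.8,0,0,-0.08,0,0,0],[7.8,0,0,-2,0,0,0],[7.8,0,0,-6,0,0,0],[7.8,0,0,-11,0,0,0],[7.8,0,0,-16,0,0,0],[7.8,0,0,-18,0,0,0],[7.8,0,0,-18,0,0,0]]]'; python3 -c "
from ov import *
i=grab_frame('scene');cv2.imwrite('pics/scene9.png',i)
pos=dict(cwide=(.3797,.306,.004),blarge=(.3797,.306),ctall=(.4886,.3776,.004),bsmall=(.4885,.3776))
overlay('scene',i,pos,(125,165,180,130),4.4,'pics/p9.png')"
```

```text
t: 29.15
eef_pos: [0.3799, 0.3063, 0.21]
ee_rot: [-3.14, 0.003, -1.571]
force: [-0.4, 0.3, -0.7]
width: 0.0783
gripper_force: 0.0
```

View pics/p9.png

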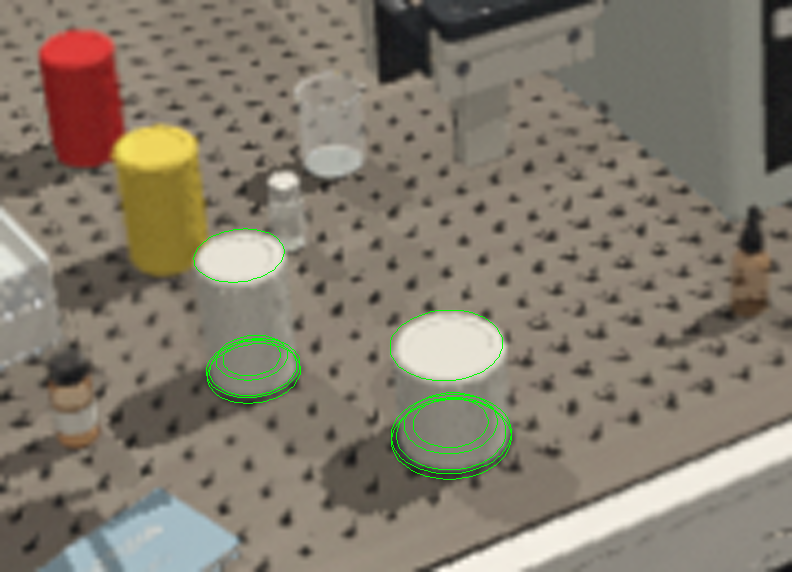

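Both covers sit flat on their bases, with tops at (240,256) and (448,345) on the model. The vials, dropper bottle, beaker and decoys stand where they were.

```bash
python3 -c "
from station import *
print(job_done())"
```

```text
the job is handed in; nothing more can be done
None
```

Both objectives are in their cases with the covers seated flat, the vials, dropper bottle and beaker were left standing where they were, and the job was handed in at about 29 s (no verdict came back).

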